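# Release the output key left latched on the bench box

## Robot

A 6-joint arm with a two-finger parallel gripper is mounted at the origin on a cart in front of the work surface, level with it; the furniture and walls round the work are solid. World frame = base frame: x ahead of the robot, y to its left, z up, the work surface at z = 0. Lengths are in mm, angles in rad, forces in N, time in s.
With the tool pointing down it reaches from about 300 to 775 mm from the base axis. Payload 14.6 kg.
Tool frame: the origin (TCP) lies between the finger pads; the fingertips stand 17 mm ahead of it and the grasp point (between the pads) lies 2 mm behind it (manip.tip_reach is the distance from the TCP to the fingertips, in mm); z points along the fingers, y is the line along which they close (so a half turn about z gives the same grasp; the last joint's range is limited). The gripper opens to 94 mm and grips with 3 to 60 N. Pads are 16 mm wide; open, the fingers measure 119 mm over their backs; the gripper's body (75 mm by 177 mm) begins 78 mm behind the grasp point.
Start: joints at [-1.283, 0.3, 1.521, -0, 1.321, -0.067], TCP at [191.064, -515.736, 222.446] pointing down, gripper open.
Joint ranges: [-3.03, 3.03], [-0.79, 2.21], [0.23, 2.52], [-1.04, 4.18], [0, 3.07], [-2.55, 2.55]. Speed limits (rad/s): [2.22, 2.22, 2.57, 3.14, 3.14, 3.14].

## Interface

Orientations are given as [roll, pitch, yaw] about the fixed x, y, z axes, in that order (R = Rz(yaw) Ry(pitch) Rx(roll)).
In Python, from cell import manip, viewer gives the robot as it stands.
- The arm moves only by the tool apply_moves, never from a script. Its argument "moves" is a list of rows, each a list of 3 entries, a list of its own where there are three numbers: the shift along the tool's x, y, z each as a share of 0.25 m, from -1 to 1, then the turn, a rotation vector about the tool's x, y, z each as a share of pi rad, from -1 to 1, then the closure, from 0 (fully open) to 1 (shut). In form: [[[dx, dy, dz], [wx, wy, wz], grip], ...]. A call has 1 to 12 rows; each row is the pose to reach, as a shift and turn from the pose commanded when the call began, along the tool's axes at that moment, turning the shorter way round; what a row does not reach only later rows make up. A row lasts 1/12 s, in which the tool goes at most 41.7 mm and 7.16 degrees, less where a joint would pass 70% of its speed; a pose out of reach is approached as far as the arm can. A call with a number of a shift or a turn outside -1 to 1 is refused whole. A call with a gripper value outside its range is refused whole. The fingers move at their own pace and stop on an object; "squeeze" is the grip in N (left out, the last holds). Time passes only in rows, so rows that repeat a pose let the fingers close. It gives the time, the measured TCP pose, the force, the opening and the grip force at its end, in the units of the state.
- manip.read_state(): the state, without advancing time (a new reading comes with each control period).
- viewer.camera(name): name is "scene" or "top" or "wrist"; returns the picture (400x640x3 uint8, blue, green, red); there is no depth.
- viewer.camera_info(name): a dict with "camera_matrix" (3x3 intrinsics, pixels), "R" (3x3) and "t" (3): a world point X has camera coordinates R X + t. Camera axes: x right, y down, z forward; pixel columns grow to the right and rows downward; lengths in mm; the calibration is good to about 2 mm. A picture is of the moment at which its call begins: read the wrist's pose just before it. camera_info takes no time and is no camera call; for the wrist camera it gives the pose at the moment of the call.
- manip.sign_off(): hands the job in; it is judged then, once.
The state is a dict: "clock": time; "joints": joint angles; "qd": joint speeds; "effort": joint torques, N m; "eef_pos": TCP position; "eef_rot": TCP orientation; "wrist_force": force on the tool from outside, world axes, zero at the start; "moment": the same for the moment, N m; "finger_gap": finger opening in mm; "finger_force": force on a finger pad.
Only numpy, scipy, OpenCV 4.12 (cv2) and the standard library are available. Lean on these libraries where they do the work, as an engineer would, in place of code of your own. Each camera call takes 0.05 s, during which the arm holds its last target. There are 200 camera calls.

## Task

One of the four identical output keys on the grey bench box has been left latched down. Going from left to right, tap each key lightly with a fingertip to feel which one it is, without pushing any key in or freeing it yet; then press the latched key fully down and let it spring up, so that all four outputs are off. Grasp nothing, and leave the things lying around the box where they are.

Things in the scene. Friction and masses are not known exactly. Their poses are not given: they have to be found in the camera images.
- switch_box: Bench output box: grey case with aluminium top plate, 116 (x) x 236 (y) x 52 mm high, fixed to the desk. Origin: centre of its underside; x away from the operator, y left along the key row, z up. Four off-white square keys in a row along y; behind each, 54 mm from the key's centre, a red and a black socket 4 mm above the plate, lower than any key.
- key1 (a point): Fixed point at the centre of the leftmost key, 66 mm above the desk: the height of a key's top when it is out (it stays there when the key moves; axes as the box). All keys: flat 30 x 30 mm top, 50 mm from centre to centre, moving straight down inside a fixed black frame 40 x 40 mm, 55 mm high. Top 66 mm above the desk when out, about 61 mm latched, 58 mm fully down.
- key2 (a point): The same point of the second key from the left. Every key pushes up with 3 N when out, 6 N when latched, 7.7 N fully down (0.6 N per mm), so a touch of 2 N moves no key. In the rules the moving keys are key_a_cap_c0 to key_d_cap_c0; which of them stands where changes from start to start.
- key3 (a point): The same point of the third key from the left. Latch of every key: push-on/push-off. A key that is out stays down when pushed in more than 7.3 mm and let go. A latched key is freed by pushing it at least 2.2 mm further, to its stop 3 mm down, and letting go; it then springs up.
- key4 (a point): The same point of the rightmost key.
- test_board: Bystander, loose: small green circuit board with upright parts, 55 x 85 x 15 mm. Origin at the centre of its underside.
- screwdriver_red: Bystander, loose: screwdriver with a red handle, 195 mm long. Origin at the centre of its underside.
- battery_9v: Bystander, loose: black and tan block battery, 27 x 50 x 18 mm. Origin at the centre of its underside.
- usb_stick: Bystander, loose: red memory stick, 17 x 55 x 8 mm. Origin at the centre of its underside.
- power_brick: Bystander, loose: black adaptor brick, 42 x 85 x 28 mm. Origin at the centre of its underside.
- flip_phone: Bystander, loose: black folding phone, 103 x 51 x 19 mm. Origin at the centre of its underside.

How it is judged:
By the outcome, as a careful person would: the job done as asked, in the order asked, and still so for the second after the job is handed in, with the robot touching nothing.
It also fails if it takes over 51 s, if anything falls off the work surface, if the arm or the gripper's body presses on something with over 40 N, if the wrist force passes 120 N, or if a joint passes its speed limit or range.

## Working session

There is one attempt and no reset: what is moved stays moved. The work goes in short steps, Python scripts to look and compute and a tool call to move; the robot and the scene stay as the last step left them, time stands still between calls to the robot, and variables do not carry over. Pictures are saved under pics/ and viewed, at most 10 in all, crops included, and the job is handed in when it is done.

Besides the shell and the picture viewer there is one more tool, called after "Emit:" as name([rows], argument=value, ...), one row to a line, values as JSON. apply_moves: Moves the arm, as the interface text tells. Shift numbers are shares of 0.25 m and turn numbers shares of pi rad, none past 1 either way. Its arguments: {"type":"object","properties":{"moves":{"type":"array"},"squeeze":{"type":"number"}},"required":["moves"]}

```bash
mkdir -p pics
python3 - <<'E'
from cell import manip, viewer
import cv2
print(manip.read_state(), manip.tip_reach)
for n in("top","scene"):
    cv2.imwrite(f"pics/{n}0.png",viewer.camera(n)); print(viewer.camera_info(n))
E
```

```text
{'clock': 0.0, 'joints': array([-1.28262094e+00,  3.00464899e-01,  1.52161466e+00, -3.95407118e-05,
        1.32069841e+00, -6.66053112e-02]), 'qd': array([-5.32309724e-05, -6.72920936e-04,  4.99616183e-04, -1.00574850e-03,
        6.37079819e-04, -1.02246386e-04]), 'effort': array([-3.50851406e-04, -5.31807554e+01, -3.52737880e+01,  7.08269281e-02,
        2.43939960e-02, -8.35335845e-05]), 'eef_pos': array([ 190.9736885 , -515.50565504,  221.87551817]), 'eef_rot': array([-3.14040742e+00, -4.06758854e-05,  3.54790481e-01]), 'wrist_force': array([0.32242785, 0.29910405, 0.3924201 ]), 'moment': array([-1.20425682e-02, -5.34258753e-03, -8.68464941e-05]), 'finger_force': 0.0, 'finger_gap': 93.73259597206533} 17.0
{'camera_matrix': array([[490.32018174,   0.        , 319.05418556],
       [  0.        , 490.32018174, 197.36559874],
       [  0.        ,   0.        ,   1.        ]]), 'R': array([[-0.02330994, -0.99972765,  0.0011287 ],
       [-0.98131838,  0.02266501, -0.19105112],
       [ 0.1909735 , -0.00556101, -0.98157944]]), 't': array([ 52.39674374, 541.1437643 , 998.07845004])}
{'camera_matrix': array([[370.96128725,   0.        , 324.39414853],
       [  0.        , 370.96128725, 198.35410298],
       [  0.        ,   0.        ,   1.        ]]), 'R': array([[-0.84160053, -0.53975809,  0.01922906],
       [-0.39305817,  0.58766867, -0.70721342],
       [ 0.37042385, -0.60274932, -0.70673858]]), 't': array([468.1613115 , 229.98936208, 730.44346922])}
```

View pics/top0.png

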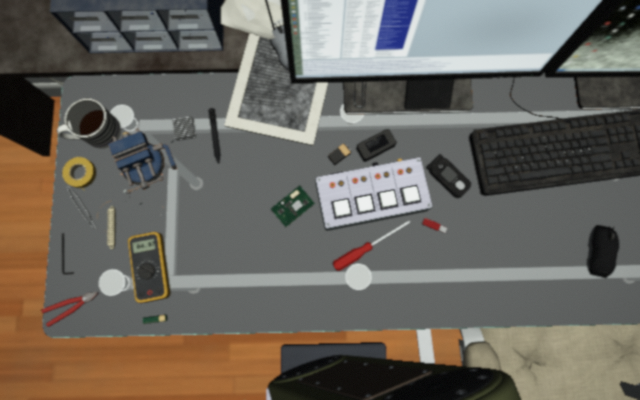

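View pics/scene0.png

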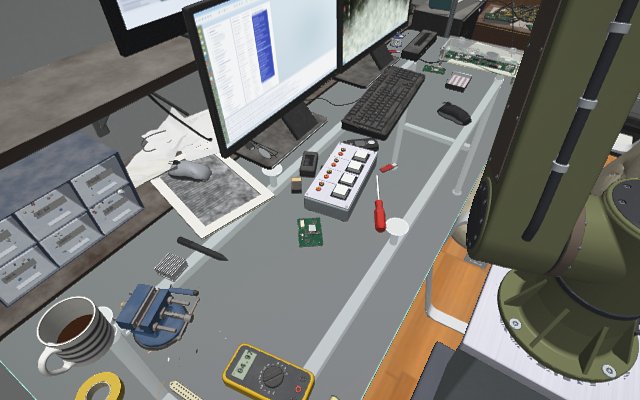

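The top view shows the box around (373,192), with its four keys left to right at about (342,208), (365,203), (388,199) and (410,194). The scene view shows the area above the box is free.

```bash
cat > h.py <<'E'
import numpy as np, cv2
from cell import manip, viewer
def ray(n,uv,z):
    i=viewer.camera_info(n);R,t,K=i["R"],i["t"],i["camera_matrix"]
    c=-R.T@t; d=R.T@np.linalg.solve(K,[*uv,1]); return c+d*(z-c[2])/d[2]
E
python3 - <<'E'
from h import *
for n,(u0,v0,u1,v1) in {"top":(325,180,428,222),"scene":(325,140,375,205)}.items():
    im=cv2.imread(f"pics/{n}0.png")[v0:v1,u0:u1]
    m=(im.min(2)>222).astype(np.uint8)
    k,l,s,c=cv2.connectedComponentsWithStats(m)
    for i in range(1,k):
        if s[i,4]>40:
            uv=c[i]+[u0,v0]; print(n,s[i],uv.round(1),ray(n,uv,66).round(1),ray(n,uv,61).round(1))
    cv2.imwrite(f"pics/{n}c.png",cv2.resize(im,None,fx=7,fy=7))
E
```

```text
top [ 80   8  13  13 137] [410.9 193.8] [ 542.8 -154.6   66. ] [ 543.8 -155.6   61. ]
top [ 57  12  13  13 137] [387.9 198.2] [ 534.4 -105.5   66. ] [ 535.4 -106.2   61. ]
top [ 33  17  14  13 137] [364.6 203.1] [525.  -55.8  66. ] [525.9 -56.3  61. ]
top [ 10  21  14  13 140] [341.6 207.2] [517.4  -7.   66. ] [518.2  -7.3  61. ]
scene [   0    3   50   62 1364] [344.8 172.2] [537.9 -62.8  66. ] [540.6 -68.   61. ]
scene [16 32 15 11 97] [347.9 177.4] [521.8 -50.3  66. ] [524.4 -55.3  61. ]
```

Run:
```python
from h import *
im=cv2.imread("pics/scene0.png"); u0,v0,u1,v1=295,130,395,225
for th in (190,225,235,245):
    m=(im[v0:v1,u0:u1].min(2)>th).astype(np.uint8)
    k,l,s,c=cv2.connectedComponentsWithStats(m,connectivity=4)
    for i in range(1,k):
        if 40<s[i,4]<400:
            uv=c[i]+[u0,v0]; print(th,s[i],uv.round(1),ray("scene",uv,66).round(1))
a=cv2.resize(im[v0:v1,u0:u1],None,fx=6,fy=6,interpolation=cv2.INTER_NEAREST)
t=cv2.imread("pics/top0.png")
cv2.imwrite("pics/sc.png",a)
P=[[517.4,-7],[525,-55.8],[534.4,-105.5],[542.8,-154.6]]
P=np.array(P);d=np.polyfit(range(4),P,1);print(d, np.hypot(*d[0]),np.arctan2(-d[0][0],-d[0][1])*0+np.arctan2(d[0][0],-d[0][1]))
```

```text
190 [ 13   0  31  22 191] [323.1 140.4] [ 654.1 -143.8   66. ]
190 [ 0 27  7 14 54] [297.6 163.3] [655.  -25.4  66. ]
190 [ 46  42  17  11 111] [348.2 177. ] [521.8 -51.8  66. ]
190 [91 88  9  7 56] [390.4 221.3] [372.6  22.4  66. ]
225 [ 53  24  28  53 218] [361.2 176.7] [495.7 -70.8  66. ]
225 [53 30 14  9 75] [354.5 164.4] [ 532.5 -102.5   66. ]
225 [46 43 14 10 90] [347.7 177.6] [521.5 -49.2  66. ]
225 [91 88  9  7 50] [390.7 221.5] [371.9  22.4  66. ]
235 [60 18 13 10 76] [361.  152.8] [ 541.8 -153.6   66. ]
235 [53 30 14  9 74] [354.6 164.4] [ 532.5 -102.7   66. ]
235 [46 43 14 10 87] [347.8 177.6] [521.6 -49.5  66. ]
235 [ 39  53  16  12 101] [340.7 188.8] [515.6  -5.8  66. ]
[[  8.56 -49.25]
 [517.06  -6.85]] 49.98835964502135 0.17208798587866822
```

View pics/sc.png

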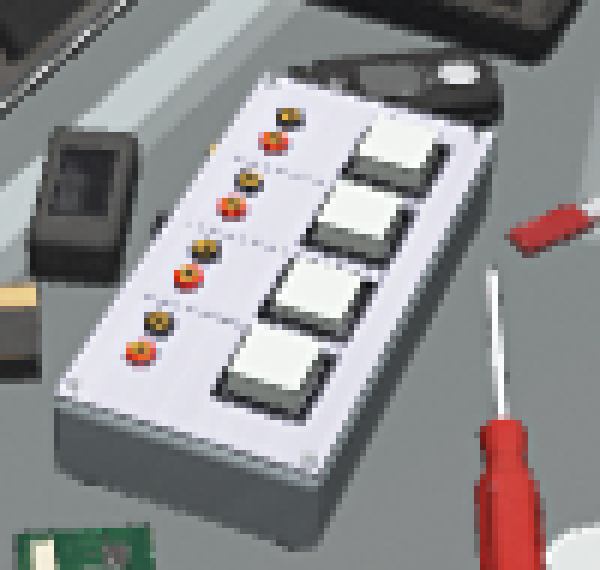

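The second key from the left looks a few mm low, because its scene and top rays don't agree at 66 mm. I'll still tap all four in order. First I'll move over key 1.

Emit:
apply_moves([
  [[0.965, -0.728, 0], [0, 0, 0], 1],
  [[0.965, -0.728, 0], [0, 0, 0], 1],
  [[0.965, -0.728, 0], [0, 0, 0], 1],
  [[0.965, -0.728, 0], [0, 0, 0], 1],
  [[0.965, -0.728, 0], [0, 0, 0], 1],
  [[0.965, -0.728, 0], [0, 0, 0], 1],
  [[0.965, -0.728, 0], [0, 0, 0], 1],
  [[0.965, -0.728, 0], [0, 0, 0], 1],
  [[0.965, -0.728, 0], [0, 0, 0], 1],
  [[0.965, -0.728, 0], [0, 0, 0], 1],
  [[0.965, -0.728, 0], [0, 0, 0], 1],
  [[0.965, -0.728, 0], [0, 0, 0], 1],
], squeeze=5)

```text
clock: 1.1
eef_pos: [353.4, -262.4, 222.3]
eef_rot: [-3.141, 0.0, 0.353]
wrist_force: [-0.3, 0.5, -0.2]
finger_gap: 17.0
finger_force: 0.0
```

Emit:
apply_moves([
  [[0.965, -0.728, 0], [0, 0, 0.058], 1],
  [[0.965, -0.728, 0], [0, 0, 0.058], 1],
  [[0.965, -0.728, 0], [0, 0, 0.058], 1],
  [[0.965, -0.728, 0], [0, 0, 0.058], 1],
  [[0.965, -0.728, 0], [0, 0, 0.058], 1],
  [[0.965, -0.728, 0], [0, 0, 0.058], 1],
  [[0.965, -0.728, 0], [0, 0, 0.058], 1],
  [[0.965, -0.728, 0], [0, 0, 0.058], 1],
  [[0.965, -0.728, 0], [0, 0, 0.058], 1],
  [[0.965, -0.728, 0], [0, 0, 0.058], 1],
  [[0.965, -0.728, 0], [0, 0, 0.058], 1],
  [[0.965, -0.728, 0], [0, 0, 0.058], 1],
])

```text
clock: 2.1
eef_pos: [516.7, -8.3, 222.5]
eef_rot: [3.141, 0.0, 0.171]
wrist_force: [0.5, 0.1, 0.1]
finger_gap: 0.6
finger_force: 0.0
```

Emit:
apply_moves([
  [[0, -0.004, 0.1], [0, 0, 0], 1],
  [[0, -0.004, 0.2], [0, 0, 0], 1],
  [[0, -0.004, 0.3], [0, 0, 0], 1],
  [[0, -0.004, 0.4], [0, 0, 0], 1],
  [[0, -0.004, 0.48], [0, 0, 0], 1],
  [[0, -0.004, 0.52], [0, 0, 0], 1],
  [[0, -0.004, 0.536], [0, 0, 0], 1],
  [[0, -0.004, 0.54], [0, 0, 0], 1],
  [[0, -0.004, 0.54], [0, 0, 0], 1],
  [[0, -0.004, 0.54], [0, 0, 0], 1],
  [[0, -0.004, 0.54], [0, 0, 0], 1],
])

```text
clock: 3.02
eef_pos: [517.4, -5.9, 88.5]
eef_rot: [3.141, -0.002, 0.173]
wrist_force: [-0.3, -0.5, -0.1]
finger_gap: 0.5
finger_force: 0.0
```

Run:
```python
from h import *
A=[]
for i in range(6):
    im=viewer.camera("top"); s=manip.read_state(); A.append([*s["eef_pos"],*s["wrist_force"]])
print(np.round(A,2),np.mean(A,0).round(2))
w=viewer.camera("wrist"); sc=viewer.camera("scene")[110:240,270:420]
cv2.imwrite("pics/w1.png",w); cv2.imwrite("pics/s1.png",cv2.resize(sc,None,fx=4,fy=4))
```

```text
[[ 5.1729e+02 -5.8500e+00  8.8310e+01 -1.2000e-01  5.4000e-01  6.0000e-01]
 [ 5.1719e+02 -5.8100e+00  8.8130e+01 -4.3000e-01  3.7000e-01  1.1100e+00]
 [ 5.1708e+02 -5.7900e+00  8.7940e+01  8.6000e-01 -8.3000e-01  7.6000e-01]
 [ 5.1703e+02 -5.7700e+00  8.7820e+01  6.0000e-01 -6.0000e-02 -6.0000e-01]
 [ 5.1698e+02 -5.7700e+00  8.7690e+01 -4.9000e-01 -2.0000e-01  1.0000e-02]
 [ 5.1694e+02 -5.7800e+00  8.7630e+01 -4.9000e-01 -5.6000e-01 -2.3000e-01]] [ 5.1709e+02 -5.8000e+00  8.7920e+01 -1.0000e-02 -1.2000e-01  2.7000e-01]
```

View pics/s1.png

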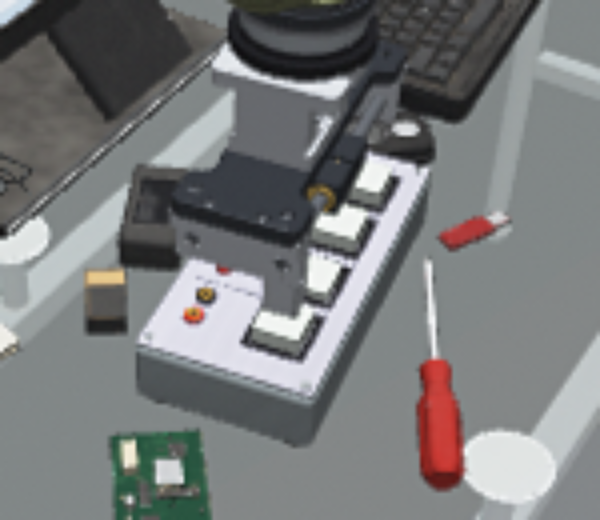

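View pics/w1.png

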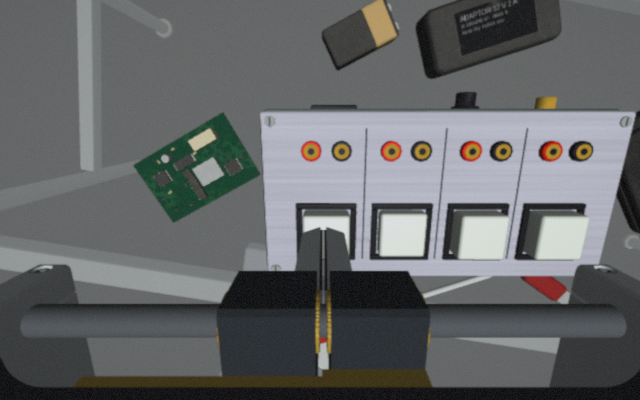

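The scene view shows the closed fingertips just above key 1. The wrist view has them at (323,235) against the key at (326,222), so they are centred sideways. I'll ease down now.

Emit:
apply_moves([
  [[0, 0, 0.008], [0, 0, 0], 1],
  [[0, 0, 0.014], [0, 0, 0], 1],
  [[0, 0, 0.014], [0, 0, 0], 1],
  [[0, 0, 0.014], [0, 0, 0], 1],
  [[0, 0, 0.014], [0, 0, 0], 1],
  [[0, 0, 0.014], [0, 0, 0], 1],
  [[0, 0, 0.014], [0, 0, 0], 1],
])

```text
clock: 4.0
eef_pos: [516.9, -5.8, 84.0]
eef_rot: [3.142, -0.0, 0.173]
wrist_force: [0.4, 0.2, 0.1]
finger_gap: 0.7
finger_force: 0.0
```

Emit:
apply_moves([
  [[0, 0, 0.002], [0, 0, 0], 1],
  [[0, 0, 0.002], [0, 0, 0], 1],
  [[0, 0, 0.002], [0, 0, 0], 1],
  [[0, 0, 0.002], [0, 0, 0], 1],
])

```text
clock: 4.33
eef_pos: [516.9, -5.8, 83.5]
eef_rot: [-3.142, 0.0, 0.173]
wrist_force: [0.8, -1.1, 0.4]
finger_gap: 0.6
finger_force: 0.0
```

Emit:
apply_moves([
  [[0, 0, 0.002], [0, 0, 0], 1],
  [[0, 0, 0.002], [0, 0, 0], 1],
  [[0, 0, 0.002], [0, 0, 0], 1],
  [[0, 0, 0.002], [0, 0, 0], 1],
])

```text
clock: 4.67
eef_pos: [516.9, -5.8, 83.1]
eef_rot: [3.142, -0.0, 0.173]
wrist_force: [-1.1, 0.0, 2.6]
finger_gap: 0.5
finger_force: 1.6
```

```bash
cat > f.py <<'E'
from h import *
A=[]
for i in range(6):
    viewer.camera("top"); s=manip.read_state(); A.append([*s["eef_pos"],s["wrist_force"][2]])
print(s["clock"],np.mean(A,0).round(2),np.array(A)[:,2:].round(2).tolist())
E
python3 f.py
```

```text
4.9667 [516.94  -5.8   83.04   3.24] [[83.07, 3.09], [83.05, 3.22], [83.04, 3.24], [83.05, 3.02], [83.01, 3.42], [83.02, 3.48]]
```

Key 1 resists at 66 mm with about 3.2 N, so it is out. I'll lift and go to key 2.

Emit:
apply_moves([
  [[0, 0, -0.03], [0, 0, 0], 1],
  [[0, 0, -0.06], [0, 0, 0], 1],
  [[0, 0.1, -0.06], [0, 0, 0], 1],
  [[0, 0.2, -0.06], [0, 0, 0], 1],
  [[0, 0.2, -0.06], [0, 0, 0], 1],
  [[0, 0.2, -0.06], [0, 0, 0], 1],
  [[0, 0.2, -0.04], [0, 0, 0], 1],
  [[0, 0.2, -0.02], [0, 0, 0], 1],
  [[0, 0.2, -0.008], [0, 0, 0], 1],
  [[0, 0.2, -0.004], [0, 0, 0], 1],
  [[0, 0.2, -0.004], [0, 0, 0], 1],
  [[0, 0.2, -0.004], [0, 0, 0], 1],
])

```text
clock: 5.97
eef_pos: [525.5, -54.8, 83.9]
eef_rot: [-3.142, 0.0, 0.173]
wrist_force: [-0.6, 0.3, 0.0]
finger_gap: 0.4
finger_force: 0.0
```

Emit:
apply_moves([
  [[0, 0, 0], [0, 0, 0], 1],
  [[0, 0, 0], [0, 0, 0], 1],
  [[0, 0, 0.002], [0, 0, 0], 1],
  [[0, 0, 0.002], [0, 0, 0], 1],
  [[0, 0, 0.002], [0, 0, 0], 1],
  [[0, 0, 0.004], [0, 0, 0], 1],
  [[0, 0, 0.004], [0, 0, 0], 1],
  [[0, 0, 0.004], [0, 0, 0], 1],
  [[0, 0, 0.004], [0, 0, 0], 1],
])

```text
clock: 6.72
eef_pos: [525.5, -55.1, 82.9]
eef_rot: [3.142, 0.0, 0.173]
wrist_force: [-0.7, 0.7, -0.1]
finger_gap: 0.5
finger_force: 0.0
```

```bash
python3 f.py
```

```text
7.0167 [ 5.2548e+02 -5.5060e+01  8.2940e+01  2.3000e-01] [[82.92, 0.01], [82.93, -0.02], [82.95, 0.6], [82.96, 0.53], [82.95, 0.06], [82.94, 0.19]]
```

No contact at 66 mm, so key 2 sits low. I'll feel for it near 61 mm.

Emit:
apply_moves([
  [[0, 0, 0.004], [0, 0, 0], 1],
  [[0, 0, 0.008], [0, 0, 0], 1],
  [[0, 0, 0.012], [0, 0, 0], 1],
  [[0, 0, 0.014], [0, 0, 0], 1],
  [[0, 0, 0.016], [0, 0, 0], 1],
  [[0, 0, 0.016], [0, 0, 0], 1],
  [[0, 0, 0.016], [0, 0, 0], 1],
  [[0, 0, 0.016], [0, 0, 0], 1],
])

```text
clock: 7.68
eef_pos: [525.5, -55.1, 79.0]
eef_rot: [3.142, -0.0, 0.173]
wrist_force: [-0.1, 0.3, 0.3]
finger_gap: 0.8
finger_force: 0.0
```

Emit:
apply_moves([
  [[0, 0, 0.002], [0, 0, 0], 1],
  [[0, 0, 0.002], [0, 0, 0], 1],
  [[0, 0, 0.002], [0, 0, 0], 1],
  [[0, 0, 0.002], [0, 0, 0], 1],
])

```text
clock: 8.02
eef_pos: [525.5, -55.1, 78.5]
eef_rot: [3.142, -0.0, 0.173]
wrist_force: [0.6, 0.4, 1.4]
finger_gap: 0.3
finger_force: 0.5
```

Emit:
apply_moves([
  [[0, 0, 0.001], [0, 0, 0], 1],
  [[0, 0, 0.001], [0, 0, 0], 1],
  [[0, 0, 0.001], [0, 0, 0], 1],
  [[0, 0, 0.001], [0, 0, 0], 1],
])

```text
clock: 8.35
eef_pos: [525.5, -55.1, 78.4]
eef_rot: [3.142, -0.0, 0.173]
wrist_force: [-0.6, 0.5, 4.7]
finger_gap: 0.4
finger_force: 2.3
```

```bash
python3 f.py
```

```text
8.65 [525.56 -55.08  78.35   5.12] [[78.37, 3.76], [78.35, 4.91], [78.34, 5.43], [78.34, 5.47], [78.32, 5.41], [78.37, 5.74]]
```

Key 2 is felt at about 61.4 mm, below the 6 N needed to move it, so it is the latched one. The task says to tap each key, so I'll go on to key 3.

Emit:
apply_moves([
  [[0, 0, -0.04], [0, 0, 0], 1],
  [[0, 0, -0.08], [0, 0, 0], 1],
  [[0, 0.1, -0.08], [0, 0, 0], 1],
  [[0, 0.2, -0.08], [0, 0, 0], 1],
  [[0, 0.2, -0.08], [0, 0, 0], 1],
  [[0, 0.2, -0.08], [0, 0, 0], 1],
  [[0, 0.2, -0.06], [0, 0, 0], 1],
  [[0, 0.2, -0.04], [0, 0, 0], 1],
  [[0, 0.2, -0.03], [0, 0, 0], 1],
  [[0, 0.2, -0.024], [0, 0, 0], 1],
  [[0, 0.2, -0.024], [0, 0, 0], 1],
  [[0, 0.2, -0.024], [0, 0, 0], 1],
])

```text
clock: 9.65
eef_pos: [534.1, -104.1, 84.1]
eef_rot: [-3.142, 0.0, 0.173]
wrist_force: [0.0, 0.4, -0.1]
finger_gap: 0.3
finger_force: 0.0
```

Emit:
apply_moves([
  [[0, 0, 0], [0, 0, 0], 1],
  [[0, 0, 0], [0, 0, 0], 1],
  [[0, 0, 0.002], [0, 0, 0], 1],
  [[0, 0, 0.002], [0, 0, 0], 1],
  [[0, 0, 0.002], [0, 0, 0], 1],
  [[0, 0, 0.004], [0, 0, 0], 1],
  [[0, 0, 0.004], [0, 0, 0], 1],
  [[0, 0, 0.004], [0, 0, 0], 1],
  [[0, 0, 0.004], [0, 0, 0], 1],
])

```text
clock: 10.4
eef_pos: [534.1, -104.4, 83.3]
eef_rot: [3.141, -0.0, 0.173]
wrist_force: [-1.3, -0.1, 1.5]
finger_gap: 0.1
finger_force: 1.1
```

```bash
python3 f.py
```

```text
10.7 [ 534.12 -104.34   83.31    2.9 ] [[83.32, 1.72], [83.3, 3.19], [83.31, 2.71], [83.29, 3.22], [83.32, 3.02], [83.29, 3.56]]
```

Key 3 is out, with contact at 66.3 mm and 2.9 N. Key 4 next.

Emit:
apply_moves([
  [[0, 0, -0.03], [0, 0, 0], 1],
  [[0, 0, -0.06], [0, 0, 0], 1],
  [[0, 0.1, -0.06], [0, 0, 0], 1],
  [[0, 0.2, -0.06], [0, 0, 0], 1],
  [[0, 0.2, -0.06], [0, 0, 0], 1],
  [[0, 0.2, -0.06], [0, 0, 0], 1],
  [[0, 0.2, -0.04], [0, 0, 0], 1],
  [[0, 0.2, -0.02], [0, 0, 0], 1],
  [[0, 0.2, -0.008], [0, 0, 0], 1],
  [[0, 0.2, -0.004], [0, 0, 0], 1],
  [[0, 0.2, -0.004], [0, 0, 0], 1],
  [[0, 0.2, -0.004], [0, 0, 0], 1],
])

```text
clock: 11.7
eef_pos: [542.7, -153.3, 84.2]
eef_rot: [-3.141, 0.0, 0.173]
wrist_force: [-0.1, -0.3, -0.1]
finger_gap: 0.3
finger_force: 0.0
```

Emit:
apply_moves([
  [[0, 0, 0], [0, 0, 0], 1],
  [[0, 0, 0], [0, 0, 0], 1],
  [[0, 0, 0.002], [0, 0, 0], 1],
  [[0, 0, 0.002], [0, 0, 0], 1],
  [[0, 0, 0.002], [0, 0, 0], 1],
  [[0, 0, 0.004], [0, 0, 0], 1],
  [[0, 0, 0.004], [0, 0, 0], 1],
  [[0, 0, 0.004], [0, 0, 0], 1],
  [[0, 0, 0.004], [0, 0, 0], 1],
])

```text
clock: 12.45
eef_pos: [542.7, -153.6, 83.3]
eef_rot: [3.141, -0.0, 0.173]
wrist_force: [-0.1, -0.8, 2.3]
finger_gap: 0.5
finger_force: 1.1
```

```bash
python3 f.py
```

```text
12.75 [ 542.7  -153.6    83.31    2.81] [[83.33, 2.83], [83.31, 1.98], [83.33, 2.66], [83.34, 2.38], [83.29, 3.3], [83.29, 3.72]]
```

Key 4 is out too, at 2.8 N, so key 2 is confirmed as the latched one. I'll go back and press it.

Emit:
apply_moves([
  [[0, 0, -0.03], [0, 0, 0], 1],
  [[0, 0, -0.06], [0, 0, 0], 1],
  [[0, -0.1, -0.06], [0, 0, 0], 1],
  [[0, -0.2, -0.06], [0, 0, 0], 1],
  [[0, -0.3, -0.06], [0, 0, 0], 1],
  [[0, -0.4, -0.06], [0, 0, 0], 1],
  [[0, -0.4, -0.06], [0, 0, 0], 1],
  [[0, -0.4, -0.06], [0, 0, 0], 1],
  [[0, -0.4, -0.06], [0, 0, 0], 1],
  [[0, -0.4, -0.03], [0, 0, 0], 1],
  [[0, -0.4, 0], [0, 0, 0], 1],
  [[0, -0.4, 0], [0, 0, 0], 1],
])

```text
clock: 13.75
eef_pos: [524.7, -55.6, 81.3]
eef_rot: [-3.141, 0.002, 0.172]
wrist_force: [-1.2, 1.2, -0.9]
finger_gap: 0.9
finger_force: 0.0
```

Emit:
apply_moves([
  [[0, 0, 0.006], [0, 0, 0], 1],
  [[0, 0, 0.012], [0, 0, 0], 1],
  [[0, 0, 0.018], [0, 0, 0], 1],
  [[0, 0, 0.022], [0, 0, 0], 1],
  [[0, 0, 0.026], [0, 0, 0], 1],
  [[0, 0, 0.03], [0, 0, 0], 1],
  [[0, 0, 0.033], [0, 0, 0], 1],
  [[0, 0, 0.033], [0, 0, 0], 1],
  [[0, 0, 0.033], [0, 0, 0], 1],
  [[0, 0, 0.033], [0, 0, 0], 1],
])

```text
clock: 14.58
eef_pos: [525.6, -55.2, 75.6]
eef_rot: [3.141, -0.0, 0.173]
wrist_force: [-3.7, -1.9, 7.2]
finger_gap: 0.4
finger_force: 3.8
```

```bash
python3 f.py
```

```text
14.8833 [525.6  -55.2   75.59   7.46] [[75.58, 6.77], [75.58, 8.11], [75.61, 7.77], [75.59, 7.68], [75.6, 7.07], [75.6, 7.33]]
```

Emit:
apply_moves([
  [[0, 0, 0.002], [0, 0, 0], 1],
  [[0, 0, 0.004], [0, 0, 0], 1],
  [[0, 0, 0.005], [0, 0, 0], 1],
  [[0, 0, 0.005], [0, 0, 0], 1],
  [[0, 0, 0.005], [0, 0, 0], 1],
  [[0, 0, 0.005], [0, 0, 0], 1],
])

```text
clock: 15.38
eef_pos: [525.7, -55.2, 75.4]
eef_rot: [3.141, -0.001, 0.173]
wrist_force: [-9.2, -0.4, 20.8]
finger_gap: 0.4
finger_force: 10.1
```

```bash
python3 f.py
```

```text
15.6833 [525.73 -55.2   75.34  20.31] [[75.34, 20.41], [75.34, 21.17], [75.38, 20.49], [75.35, 20.29], [75.34, 20.2], [75.31, 19.28]]
```

At the stop, with 20 N. I'll lift straight up, clear of the box.

Emit:
apply_moves([
  [[0, 0, -0.02], [0, 0, 0], 1],
  [[0, 0, -0.06], [0, 0, 0], 1],
  [[0, 0, -0.12], [0, 0, 0], 1],
  [[0, 0, -0.2], [0, 0, 0], 1],
  [[0, 0, -0.3], [0, 0, 0], 1],
  [[0, 0, -0.4], [0, 0, 0], 1],
  [[0, 0, -0.5], [0, 0, 0], 1],
  [[0, 0, -0.5], [0, 0, 0], 1],
  [[0, 0, -0.5], [0, 0, 0], 1],
  [[0, 0, -0.5], [0, 0, 0], 1],
])

```text
clock: 16.52
eef_pos: [525.1, -55.0, 198.1]
eef_rot: [-3.141, 0.001, 0.173]
wrist_force: [-0.4, -0.5, -0.9]
finger_gap: 0.1
finger_force: 0.0
```

Run:
```python
from h import *
im=viewer.camera("scene"); u0,v0,u1,v1=295,130,395,225
m=(im[v0:v1,u0:u1].min(2)>235).astype(np.uint8)
k,l,s,c=cv2.connectedComponentsWithStats(m,connectivity=4)
for i in range(1,k):
    if 30<s[i,4]<400: uv=c[i]+[u0,v0]; print(s[i],uv.round(1),ray("scene",uv,66).round(1))
cv2.imwrite("pics/s2.png",cv2.resize(im[110:240,270:420],None,fx=4,fy=4))
```

```text
[60 19 12  9 64] [360.9 153.3] [ 540.9 -151.5   66. ]
[53 31 14  8 72] [354.6 164.4] [ 532.5 -102.6   66. ]
[46 42 14  9 81] [347.8 176.1] [524.3 -54.2  66. ]
[39 54 14 11 93] [340.5 188.9] [515.8  -5.   66. ]
```

View pics/s2.png

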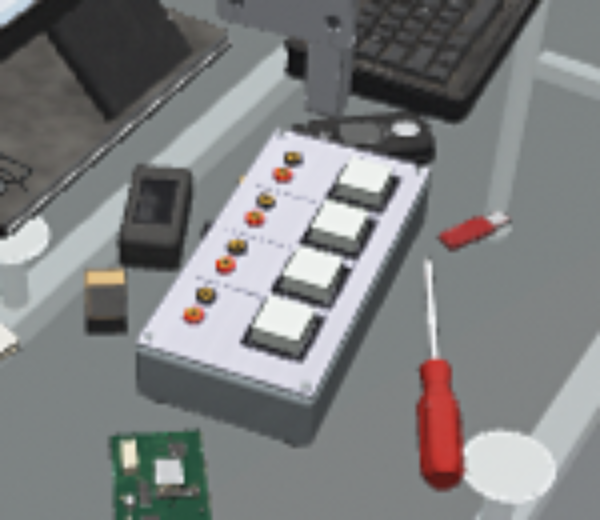

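All four keys now stand at 66 mm, evenly spaced about 50 mm apart. Key 2, at pixel (347.8,176.1), has risen about 1.5 px to line up with the others. The things around the box haven't moved and the gripper is clear.

```bash
python3 -c "
from cell import manip
print(manip.sign_off())"
```

```text
the job is handed in; nothing more can be done
None
```

I tapped all four keys from left to right and found the second one latched; I pressed it to its stop and it sprang up, so all four keys are now out, and the job is handed in.

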